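# Run the balcony roller shutter with its key switch

## Robot

A 6-joint arm with a two-finger parallel gripper is mounted at the origin on the work surface. World frame = base frame: x ahead of the robot, y to its left, z up, the work surface at z = 0. Lengths are in m, angles in rad, forces in N, time in s.
With the tool pointing down it reaches from about 0.3 to 0.875 m from the base axis. Payload 6.4 kg.
Tool frame: the origin (TCP) lies at the very end of the fingers, on their centre line; the grasp point (between the pads) lies 19 mm behind it; y points along the fingers, x is the direction in which the jaws open and shut, and the axes are right-handed (so a half turn about y gives the same grasp; the last joint's range is limited). The gripper opens to 88 mm and grips with 3 to 60 N. Pads are 18 mm wide; open, the fingers measure 123 mm over their backs; the gripper's body (75 mm by 187 mm) begins 45 mm behind the grasp point.
Start: joints at [1.009, 0.181, 1.607, -0, 1.354, -0.206], TCP at [0.2, 0.539, 0.239] pointing down, gripper open.
Joint ranges: [-2.99, 2.99], [-0.89, 2.07], [0.3, 2.58], [-1.14, 4.28], [0, 2.63], [-3.12, 3.12]. Speed limits (rad/s): [2.57, 2.57, 3.01, 3.14, 3.14, 3.14].

## Interface

Orientations are given as a unit quaternion [w, x, y, z].
In Python, from rig import bot gives the robot as it stands.
- The arm moves only by the tool play_rows, never from a script. Its argument "series" is one flat list of numbers, 6 for each row, row after row: the shift along the tool's x, y, z in units of 0.4 m (1.0 is 0.4 m), then the turn, a rotation vector about the tool's x, y, z in units of 60 degrees (1.0 is 60 degrees). In form: [x, y, z, wx, wy, wz, x, y, z, wx, wy, wz, ...]. A call has exactly 5 rows; each row is the pose to reach, as a shift and turn from the pose measured when the call began, along the tool's axes at that moment; what a row does not reach only later rows make up. A row lasts 1/10 s, in which the tool goes at most 50 mm and 8.59 degrees, less where a joint would pass 70% of its speed; a pose out of reach is approached as far as the arm can. A call with a number of a shift or a turn outside -1 to 1 is refused whole. A call with a gripper value outside its range is refused whole. "gripper" is the gripper's target within -1 to 1 (fully open at 1, half-way at 0, shut at -1), set as the call begins (left out, the last holds). The fingers move at their own pace and stop on an object; "newtons" is the grip in N (left out, the last holds). Time passes only in rows, so rows that repeat a pose let the fingers close, or fill a call up. It gives the time, the measured TCP pose, the force and the opening at its end, in the units of the state.
- bot.get_state(): the state, without advancing time (a new reading comes with each control period).
- bot.camera(name): name is "scene" or "side" or "wrist"; returns the picture (480x640x3 uint8, red, green, blue); there is no depth.
- bot.camera_info(name): a dict with "fx", "fy", "cx", "cy" (pixels), "origin" and "attitude" of the camera in the world. Camera axes: x right, y up, looking along -z (the intrinsics and any distortion apply to the point x, -y, -z); pixel columns grow to the right and rows downward; lengths in m; the calibration is good to about 2 mm. A picture is of the moment at which its call begins: read the wrist's pose just before it. camera_info takes no time and is no camera call; for the wrist camera it gives the pose at the moment of the call.
- bot.finish_job(): hands the job in, once; it reports no verdict.
The state is a dict: "time_s": time; "q": joint angles; "joint_velocities": joint speeds; "effort": joint torques, N m; "eef_pos": TCP position; "eef_rot": TCP orientation; "contact_force": force on the tool from outside, world axes, zero at the start; "moment": the same for the moment, N m; "width": finger opening in m.
Only numpy, scipy, OpenCV 4.12 (cv2) and the standard library are available. Lean on these libraries where they do the work, as an engineer would, in place of code of your own. Each camera call takes 0.05 s, during which the arm holds its last target.

## Task

Take the red-headed key out of the wooden key block, slide its blade fully home into the slot of the roller-shutter key switch and turn it a quarter turn clockwise (seen from above) to its stop. The lock is sticky partway down: work the key past with a little wiggle instead of ramming it. The shutter runs only while the key is held turned and the switch springs back when let go, so finish with the gripper still holding the key turned; leave the blue key, the misting bottle, the jar and the pot where they are.

Things in the scene. Friction and masses are not known exactly. Their poses are not given: they have to be found in the camera images.
- red_key: red-headed key to use, loose, 35 g, standing blade down in the block. Origin: shoulder (centre of the head's underside); z up, x along blade width. Flat plastic head 28 (x) by 9 (y) by 34 mm tall above the origin, pinched across the 9 mm; steel blade 10 (x) by 3 (y) mm reaching 31 mm below the origin, the last 5 mm a 90 degree V point. Same both ways round (half a turn about z)
- blue_key: a blue-headed key of the same shape and frame in another slot of the block; not the one to use, to be left alone
- key_block: fixed oak block 150 (x) by 46 (y) by 46 mm high, three sawn slots in its top in a row along x at -48, 0 and +48 mm, each 13 (x) by 6 (y) mm, 37 mm deep. The keys stand in the end slots (which is which varies), heads resting on the top, key x along block x. Origin: centre of its underside
- key_switch: fixed grey aluminium switch housing 84 (x) by 78 (y) by 60 mm high, a 31 mm steel bezel rising to 66 mm around the brass cylinder on top. Origin: centre of its underside. The slot lies along x at rest (black mark on the cover) and along y when turned (green mark on the -y side). Low feet reach 60 mm out along x, a cable gland 75 mm along +y
- keyway (a point): mouth of the key slot, centre of the cylinder's face, 66 mm above the sill; x along the slot, z up, turns with the cylinder. Slot 11.6 (x) by 5 (y) mm, 36 mm deep, mouth bevelled at 45 degrees to 16.6 by 10 mm. Fully home: head's underside on this face, tip 31 mm down. Sticky wafers stand 4 mm into the slot from its +x end at 11 mm depth and from its -x end at 21 mm
- cylinder (a joint): turn of the cylinder, rad: 0 at rest, grows clockwise from above, stop at 1.57, shutter runs above 1.22; springs back to 0 (0.02 to 0.07 N m). Key play 0.2 rad. Cannot turn until both wafers are aside: a straight push binds on them (up to some 60 N); under a light push, rocking the key along the slot to both ends (5 to 10 N, 1 to 2 mm) slides them aside bit by bit; they stay
- mister: chrome misting bottle with black spray head, 72 mm across, 166 mm high, loose; leave alone. Origin: centre of its underside
- jar: empty glass jar with twist cap, 72 mm across, 110 mm high, loose; leave alone. Origin: centre of its underside
- pot: terracotta pot with a low succulent on a blue ceramic saucer, 148 mm across, about 135 mm high, one loose piece of 1.1 kg; leave alone. Origin: centre of its underside
There are look-alikes about, which are no part of the job. Of the things like the red_key, leave any that is turquoise; of the rest the smaller one is meant.

How it is judged:
On the way, in this order (a step that is already met when the one before it is completed fails the run):
1. the red key is drawn out of the block in the gripper (z of red_key in the frame of key_block above 0.078 m and contact force between the fingers and red_key above 0.5 N), for 0.1 s.
2. the red key is fully home in the slot, not yet turned (z of red_key in the frame of keyway below 0.003 m and horizontal distance between red_key and keyway below 0.004 m and angle between the z axis of red_key and the z axis of keyway, either way round below 0.12 rad and value of joint cylinder below 0.3 rad), for 0.1 s.
3. the key is turned to where the shutter runs (value of joint cylinder above 1.22 rad), for 0.2 s.
At the end, for the whole second after the job is handed in: For the last second the gripper holds the red key (over 1 N) fully home (head within 4 mm of the face and centred within 4 mm, upright within 7 degrees), cylinder beyond 1.22 rad. Blue key within 20 mm and still in its slot; mister, jar and pot within 30 mm of their start (value of joint cylinder above 1.22 rad and z of red_key in the frame of keyway below 0.004 m and horizontal distance between red_key and keyway below 0.004 m and angle between the z axis of red_key and the z axis of keyway, either way round below 0.12 rad and contact force between the fingers and red_key above 1 N and z of blue_key in the frame of key_block below 0.052 m and distance of blue_key from where it was at the start of the episode below 0.02 m and distance of each of mister, jar, pot from where it was at the start of the episode below 0.03 m); the arm keeps its last pose, push and grip.
It fails at once if the key is rammed: more than 70 N between the red key and the cylinder while it is not yet turned (contact force between red_key and cylinder above 70 N and value of joint cylinder below 0.3 rad).
It fails at once if the blue key is pulled out (z of blue_key in the frame of key_block above 0.06 m).
It fails at once if the misting bottle, jar or pot is pushed away or tipped (distance of any of mister, jar, pot from where it was at the start of the episode above 0.03 m or angle between any of mister, jar, pot's own z axis and vertical above 0.3 rad).
It also fails if it takes over 72 s, if anything falls off the work surface, if the arm or the gripper's body presses on something with over 40 N, if the wrist force passes 120 N, or if a joint passes its speed limit or range.

## Working session

There is one attempt and no reset: what is moved stays moved. The work goes in short steps, Python scripts to look and compute and a tool call to move; the robot and the scene stay as the last step left them, time stands still between calls to the robot, and variables do not carry over. Pictures are saved under pics/ and viewed, and the job is handed in when it is done.

Besides the shell and the picture viewer there is one more tool, called after "Emit:" by a JSON object that holds its "op" and its "data". play_rows: Moves the arm, as the interface text tells. Its arguments: {"type":"object","properties":{"series":{"type":"array","items":{"type":"number","minimum":-1,"maximum":1}},"gripper":{"type":"number"},"newtons":{"type":"number"}},"required":["series"]}

```bash
mkdir -p pics; ls
python3 - <<'E'
from rig import bot
import cv2
print(bot.get_state())
for n in ["scene","side","wrist"]:
    i=bot.camera_info(n);print(n,i)
    cv2.imwrite(f"pics/{n}0.png",bot.camera(n)[:,:,::-1])
E
```

```text
pics
{'time_s': 0.0, 'q': array([ 1.00874179e+00,  1.81532514e-01,  1.60796245e+00, -2.23076832e-05,
        1.35381239e+00, -2.06288192e-01]), 'joint_velocities': array([ 3.92479381e-05,  9.68013767e-04,  1.31406287e-03,  1.47240034e-04,
       -4.59940422e-04, -1.60932464e-04]), 'effort': array([-1.08211527e-03, -4.33885539e+01, -3.41833234e+01,  6.99660298e-02,
        3.90031538e-02, -1.50570495e-04]), 'eef_pos': array([0.19997721, 0.53854838, 0.23783696]), 'eef_rot': array([-0.58033847,  0.58082617,  0.40308313, -0.40419329]), 'contact_force': array([-0.25213538,  0.12408354,  0.29291085]), 'moment': array([ 0.02574197,  0.01276639, -0.03880617]), 'width': 0.08821215258477434}
scene {'fx': 570.4517422655736, 'fy': 570.4517422655736, 'cx': 321.15256482770394, 'cy': 244.80328803462126, 'origin': array([ 1.2724203 , -0.23411336,  0.832725  ]), 'attitude': array([0.74616347, 0.3111117 , 0.21386008, 0.54837346])}
side {'fx': 457.9183540709986, 'fy': 457.9183540709986, 'cx': 323.50455189568754, 'cy': 240.91989544366072, 'origin': array([0.40826617, 0.66572221, 0.47302183]), 'attitude': array([-0.10570286, -0.0514392 ,  0.49797816,  0.85918489])}
wrist {'fx': 361.76237023276695, 'fy': 361.76237023276695, 'cx': 319.0047025336919, 'cy': 239.9104837514542, 'origin': array([0.12889411, 0.56629582, 0.3843657 ]), 'attitude': array([ 0.81170027, -0.12425074, -0.08476973,  0.56437445])}
```

View pics/scene0.png

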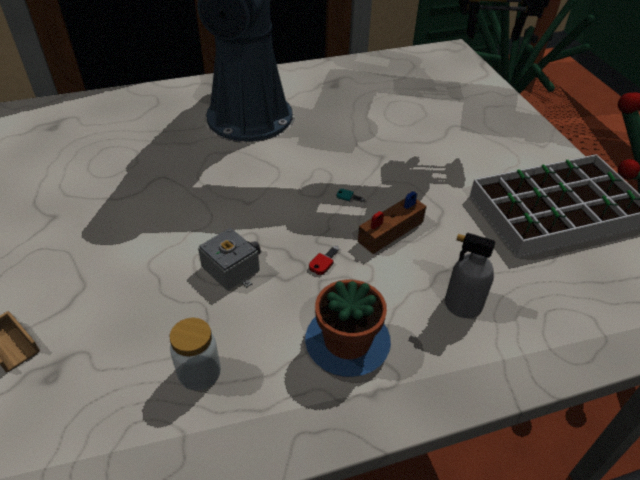

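View pics/side0.png

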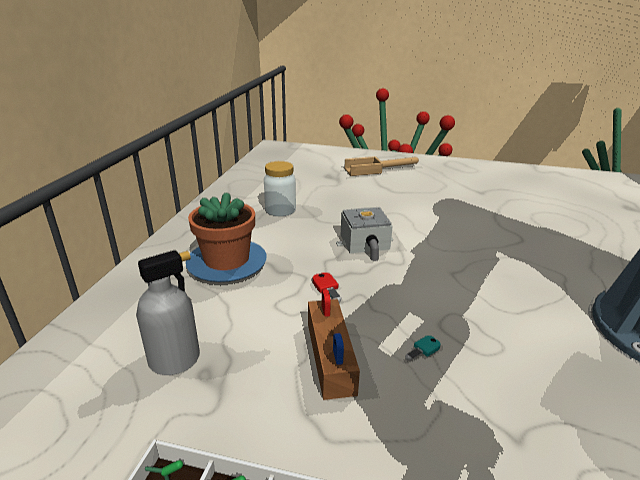

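View pics/wrist0.png

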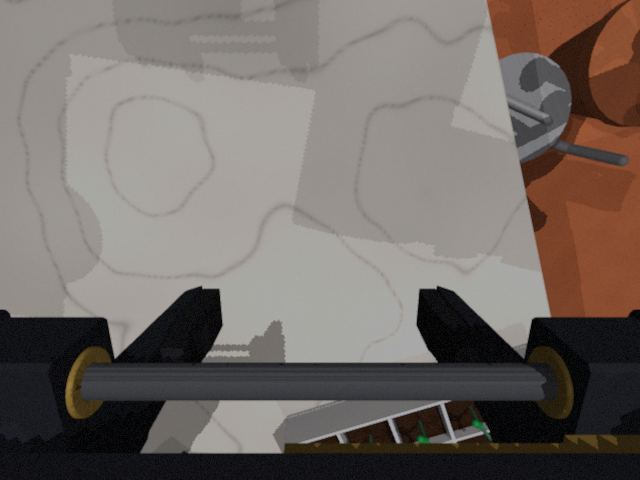

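```bash
cat > h.py <<'E'
import numpy as np, cv2
from scipy.spatial.transform import Rotation as R
def rot(q): return R.from_quat([q[1],q[2],q[3],q[0]])
def proj(info,P):
    P=np.atleast_2d(P); c=rot(info['attitude']).inv().apply(P-info['origin'])
    return np.c_[info['cx']+info['fx']*c[:,0]/-c[:,2], info['cy']+info['fy']*(-c[:,1])/-c[:,2]]
def ray(info,uv,z):
    d=np.array([(uv[0]-info['cx'])/info['fx'],-(uv[1]-info['cy'])/info['fy'],-1])
    d=rot(info['attitude']).apply(d);o=np.array(info['origin'])
    return o+d*(z-o[2])/d[2]
E
python3 - <<'E'
import cv2
a=cv2.imread('pics/scene0.png'); b=cv2.imread('pics/side0.png')
def crop(im,x,y,w,h,s,n): cv2.imwrite(n,cv2.resize(im[y:y+h,x:x+w],None,fx=s,fy=s,interpolation=cv2.INTER_CUBIC))
crop(a,340,170,100,90,8,'pics/a_block.png')
crop(a,190,220,80,75,8,'pics/a_sw.png')
crop(b,290,260,90,150,4,'pics/b_block.png')
crop(b,325,195,80,75,8,'pics/b_sw.png')
E
```

```text
(no output)
```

View pics/a_block.png

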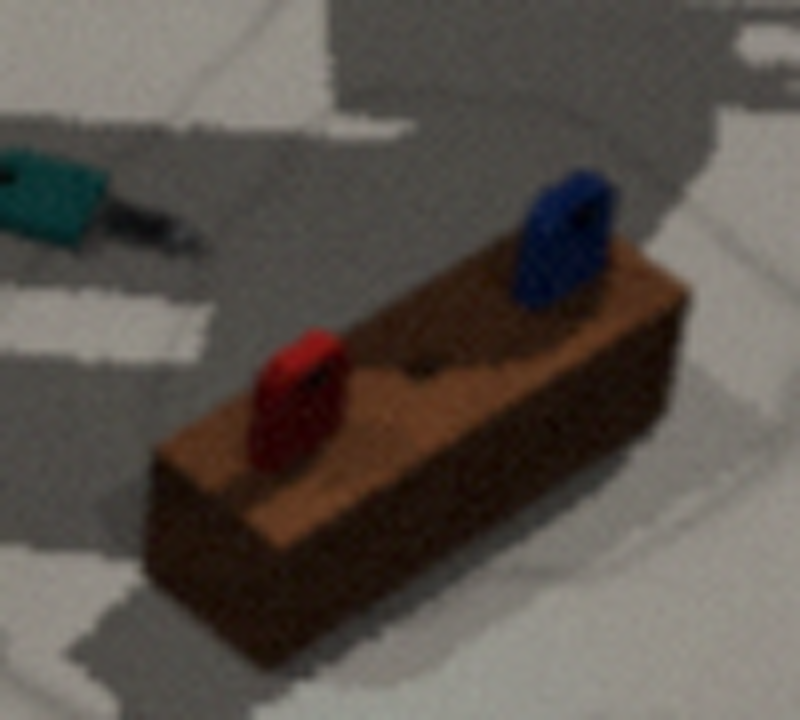

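View pics/a_sw.png

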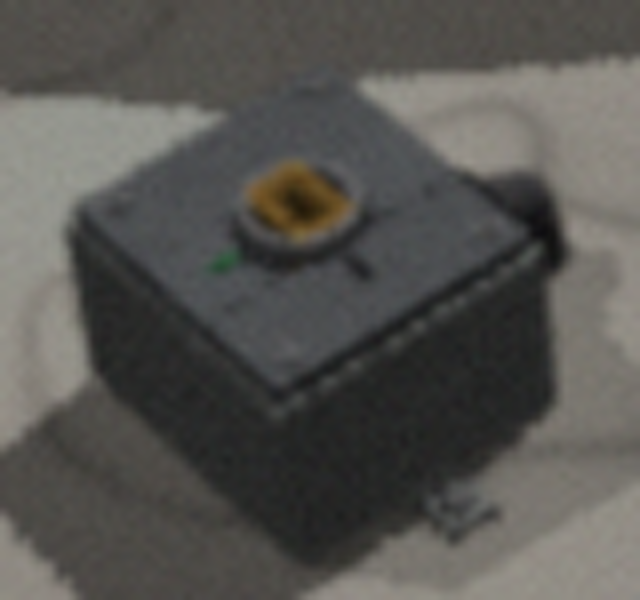

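View pics/b_block.png

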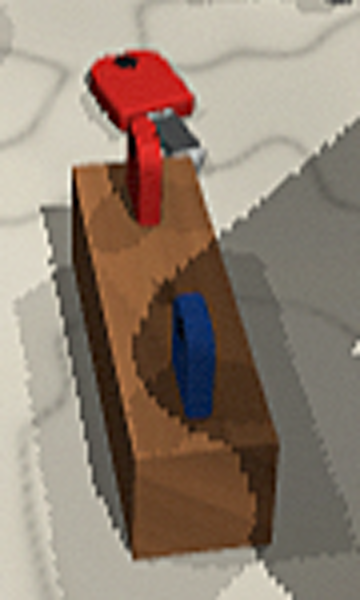

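View pics/b_sw.png

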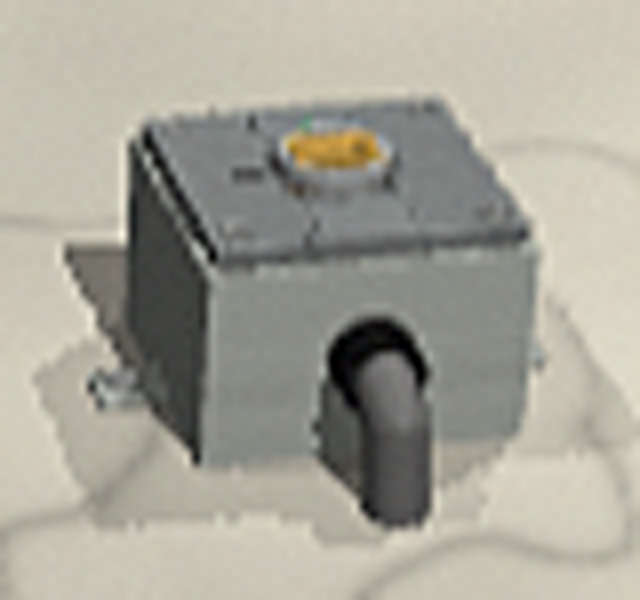

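```bash
cat > fit.py <<'E'
from rig import bot
from h import *
from scipy.optimize import least_squares
S=bot.camera_info('scene');D=bot.camera_info('side')
def cv(l,s,ox,oy): return [((u+.5)/s-.5+ox,(v+.5)/s-.5+oy) for u,v in l]
def fit(obs,x0,name):
    # obs: (info,localpt,uv)
    def loc(p,P): 
        c,s=np.cos(p[2]),np.sin(p[2]);return np.array([p[0]+c*P[0]-s*P[1],p[1]+s*P[0]+c*P[1],P[2]])
    f=lambda p:np.concatenate([(proj(i,loc(p,P))[0]-uv) for i,P,uv in obs])
    r=least_squares(f,x0,loss='soft_l1');print(name,r.x,np.degrees(r.x[2]),'res',np.round(f(r.x).reshape(-1,2),1).tolist());return r.x
# block rough
for uv in [(359.6,226.5),(374.4,238.5),(426.2,206.5)]: print(ray(S,uv,.046))
for uv in [(308,302),(338,301.3),(323.7,373.7),(359.5,370.5)]: print(ray(D,uv,.046))
for uv in cv([(302,208)],8,190,220): print('bez',ray(S,uv,.066))
for uv in cv([(335,155)],8,325,195): print('bez',ray(D,uv,.066))
for uv in cv([(75,215),(275,400),(545,240),(340,80)],8,190,220): print(ray(S,uv,.06))
E
python3 fit.py
```

```text
[0.51915241 0.10791859 0.046     ]
[0.55921631 0.12379387 0.046     ]
[0.5024486  0.26199868 0.046     ]
[0.55354224 0.12911973 0.046     ]
[0.50984351 0.11584001 0.046     ]
[0.49676551 0.26418037 0.046     ]
[0.45445705 0.24778846 0.046     ]
bez [ 0.51586095 -0.15637895  0.066     ]
bez [ 0.50879995 -0.15092762  0.066     ]
[ 0.49700179 -0.20701538  0.06      ]
[ 0.56787072 -0.1735635   0.06      ]
[ 0.53647352 -0.10358248  0.06      ]
[ 0.46997935 -0.13845727  0.06      ]
```

Run:
```python
from rig import bot
from h import *
s=bot.get_state();T=rot(s['eef_rot']);print(T.as_matrix().round(3))
i=bot.camera_info('wrist');C=rot(i['attitude'])
print('cam in tool',T.inv().apply(i['origin']-s['eef_pos']).round(4));print((T.inv()*C).as_matrix().round(3))
S=bot.camera_info('scene')
for n,uv,z in [('pot saucer',(348,341),0),('pot rim',(351,300),.1),('mister bot',(466,300),0.0),('jar',(197,372),0),('lyingkey',(322,262),0.005)]: print(n,ray(S,uv,z).round(3))
D=bot.camera_info('side')
for n,uv,z in [('saucer',(227,262),0),('mister',(170,358),0),('jar',(280,205),0)]: print(n,ray(D,uv,z).round(3))
```

```text
[[ 0.348 -0.001 -0.937]
 [ 0.937 -0.001  0.348]
 [-0.001 -1.     0.   ]]
cam in tool [ 0.001  -0.1464  0.0764]
[[ 1.    -0.     0.001]
 [ 0.001  0.298 -0.955]
 [-0.     0.955  0.298]]
pot saucer [0.741 0.006 0.   ]
pot rim [0.73  0.009 0.1  ]
mister bot [0.719 0.25  0.   ]
jar [ 0.726 -0.256  0.   ]
lyingkey [0.553 0.019 0.005]
saucer [ 0.751 -0.009 -0.   ]
mister [0.725 0.246 0.   ]
jar [ 0.732 -0.276  0.   ]
```

```bash
cat >> h.py <<'E'
def cmd(pos,ang,bot=None):
    """target TCP pos, tool-x world angle deg, tool pointing straight down -> 6 numbers"""
    from rig import bot
    s=bot.get_state();T=rot(s['eef_rot']);a=np.radians(ang)
    x=np.array([np.cos(a),np.sin(a),0]);y=np.array([0,0,-1.]);z=np.cross(x,y)
    G=R.from_matrix(np.c_[x,y,z])
    d=T.inv().apply(np.array(pos)-s['eef_pos'])/.4
    w=np.degrees((T.inv()*G).as_rotvec())/60
    print('cmd',d.round(4).tolist(),w.round(4).tolist(),'t',round(s['time_s'],2),'pos',s['eef_pos'].round(4),'F',s['contact_force'].round(1),'M',s['moment'].round(2),'w',round(s['width'],4))
E
python3 -c "
from h import *
cmd((.527,.143,.24),22)"
```

```text
cmd [-0.6425, -0.0044, -1.1108] [0.0003, 0.7936, -0.0013] t 0.15 pos [0.2    0.5387 0.238 ] F [-0.6 -0.5  0.9] M [0.01 0.01 0.02] w 0.0882
```

Emit:
{"op": "play_rows", "data": {"series": [-0.32, 0, -0.55, 0, 0.4, 0, -0.32, 0, -0.55, 0, 0.4, 0, -0.32, 0, -0.55, 0, 0.4, 0, -0.32, 0, -0.55, 0, 0.4, 0, -0.32, 0, -0.55, 0, 0.4, 0]}}

```text
time_s: 0.65
eef_pos: [0.3594, 0.344, 0.2381]
eef_rot: [-0.652, 0.652, 0.274, -0.275]
contact_force: [0.5, 0.6, 0.2]
width: 0.0882
```

```bash
python3 -c "
from h import *
cmd((.527,.143,.24),22)"
```

```text
cmd [-0.0663, -0.0046, -0.6508] [0.0005, 0.3939, -0.0011] t 0.65 pos [0.3594 0.344  0.2381] F [0.5 0.6 0.2] M [-0.07 -0.01  0.05] w 0.0882
```

Emit:
{"op": "play_rows", "data": {"series": [-0.066, 0, -0.65, 0, 0.394, 0, -0.066, 0, -0.65, 0, 0.394, 0, -0.066, 0, -0.65, 0, 0.394, 0, -0.066, 0, -0.65, 0, 0.394, 0, -0.066, 0, -0.65, 0, 0.394, 0]}}

```text
time_s: 1.15
eef_pos: [0.5194, 0.1515, 0.2381]
eef_rot: [-0.694, 0.694, 0.134, -0.135]
contact_force: [0.8, 0.7, -1.1]
width: 0.0882
```

Run:
```python
from h import *
from rig import bot
cmd((.527,.143,.24),22)
i=bot.camera_info('wrist');im=bot.camera('wrist')[:,:,::-1];cv2.imwrite('pics/w1.png',im)
np.save('w1.npy',np.r_[i['origin'],i['attitude']])
```

```text
cmd [0.0097, -0.0048, -0.0268] [0.0006, -0.0005, -0.001] t 1.15 pos [0.5194 0.1515 0.2381] F [ 0.8  0.7 -1.1] M [-0.05  0.03  0.  ] w 0.0882
```

View pics/w1.png

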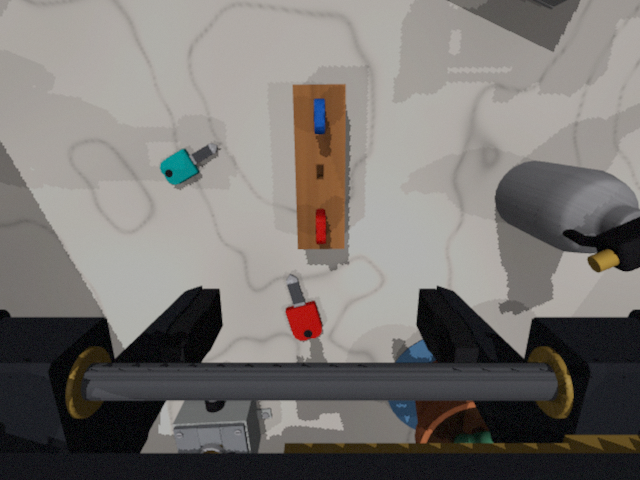

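Run:
```python
import cv2
a=cv2.imread('pics/w1.png')
cv2.imwrite('pics/w1c.png',cv2.resize(a[75:265,275:370],None,fx=3,fy=3,interpolation=cv2.INTER_CUBIC))
cv2.imwrite('pics/w1d.png',cv2.resize(a[195:255,280:360],None,fx=9,fy=9,interpolation=cv2.INTER_CUBIC))
```

```text
(no output)
```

View pics/w1c.png

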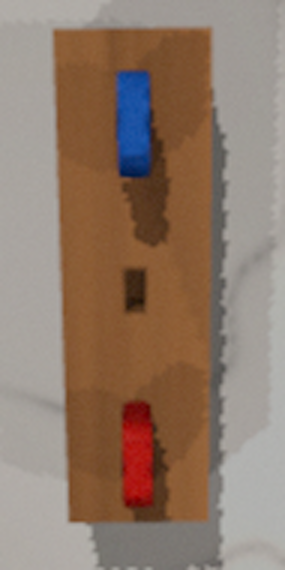

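View pics/w1d.png

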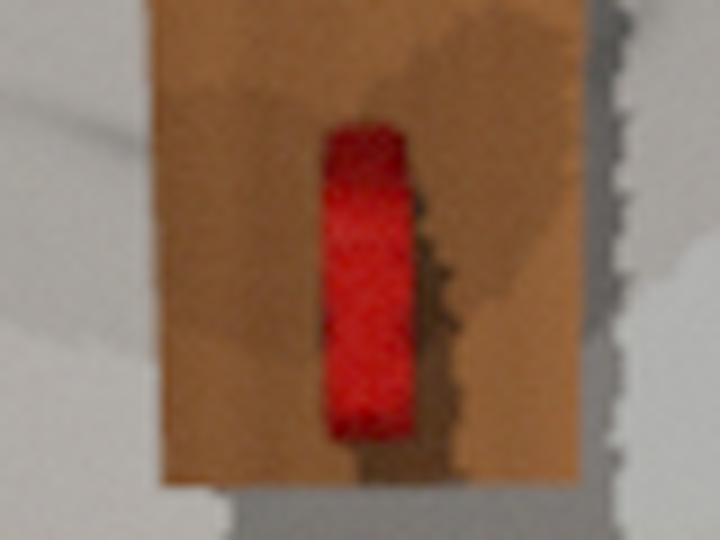

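Run:
```python
from h import *
from rig import bot
i=bot.camera_info('wrist')
c=lambda u,v,s,ox,oy:((u+.5)/s-.5+ox,(v+.5)/s-.5+oy)
P=[ray(i,c(u,v,3,275,75),.046) for u,v in [(54,29),(213,29),(70,522),(208,521)]]
P=np.array(P);print(P.round(4));print('cen',P.mean(0))
print('len',np.linalg.norm(P[0]-P[2]),np.linalg.norm(P[1]-P[3]),'wid',np.linalg.norm(P[0]-P[1]),np.linalg.norm(P[2]-P[3]))
d=P[0]+P[1]-P[2]-P[3];a=np.arctan2(d[1],d[0]);print('ang',np.degrees(a))
ce=P.mean(0);print('slot',ce-.048*np.array([np.cos(a),np.sin(a),0]))
print('keytop',ray(i,c(369,312,9,280,195),.080))
d=ray(i,c(134,85,3,275,75),.08)-ray(i,c(138,475,3,275,75),.08)
print(np.degrees(np.arctan2(d[1],d[0])))
# switch corners visible
for uv in [(175,434),(247,426)]: print(ray(i,uv,.06))
cmd(ray(i,c(369,312,9,280,195),.080)*[1,1,0]+[0,0,.046+.002],0)
```

```text
[[0.4625 0.2411 0.046 ]
 [0.505  0.258  0.046 ]
 [0.5198 0.1025 0.046 ]
 [0.562  0.1196 0.046 ]]
cen [0.51232895 0.1802929  0.046     ]
len 0.14999428710017676 0.1496475347446746 wid 0.045738218967656945 0.04547594122940723
ang 112.41429756288092
slot [0.5306314  0.13591926 0.046     ]
keytop [0.52938519 0.13825564 0.08      ]
112.3578488645722
[ 0.4678509  -0.15227784  0.06      ]
[ 0.54013778 -0.11125663  0.06      ]
cmd [0.0058, 0.4755, -0.02] [0.0048, 0.3622, 0.0015] t 1.2 pos [0.5238 0.1457 0.2382] F [ 2.  -4.1 -0.3] M [-0.14 -0.06  0.03] w 0.0878
```

Run:
```python
from h import *
from rig import bot
i=dict(bot.camera_info('wrist'));w=np.load('w1.npy');print(i['origin']-w[:3]);i['origin']=w[:3];i['attitude']=w[3:]
c=lambda u,v,s,ox,oy:((u+.5)/s-.5+ox,(v+.5)/s-.5+oy)
P=np.array([ray(i,c(u,v,3,275,75),.046) for u,v in [(54,29),(213,29),(70,522),(208,521)]])
d=P[0]+P[1]-P[2]-P[3];a=np.arctan2(d[1],d[0]);print('ang',np.degrees(a))
ce=P.mean(0);print(ce,'slot',ce-.048*np.array([np.cos(a),np.sin(a),0]))
print('keytop',ray(i,c(369,312,9,280,195),.080))
for uv in [(175,434),(247,426)]: print(ray(i,uv,.06))
cmd((.526,.141,.24),22.4)
```

```text
[ 0.00428272 -0.00513305 -0.00023013]
ang 112.65473714466938
[0.507067   0.18679684 0.046     ] slot [0.5255555  0.14250039 0.046     ]
keytop [0.52442263 0.1446864  0.08      ]
[ 0.46414809 -0.14489742  0.06      ]
[ 0.53602102 -0.103618    0.06      ]
cmd [0.0008, -0.0045, -0.013] [0.005, -0.0111, 0.0005] t 1.2 pos [0.5238 0.1457 0.2382] F [ 2.  -4.1 -0.3] M [-0.14 -0.06  0.03] w 0.0878
```

Emit:
{"op": "play_rows", "data": {"series": [0.001, 0.25, -0.006, 0.005, -0.011, 0, 0.001, 0.25, -0.006, 0.005, -0.011, 0, 0.001, 0.25, -0.006, 0.005, -0.011, 0, 0.001, 0.25, -0.006, 0.005, -0.011, 0, 0.001, 0.25, -0.006, 0.005, -0.011, 0], "gripper": 0}}

```text
time_s: 1.7
eef_pos: [0.5268, 0.1438, 0.1409]
eef_rot: [-0.693, 0.694, 0.139, -0.136]
contact_force: [-0.3, 0.8, 0.1]
width: 0.0501
```

Run:
```python
from h import *
from rig import bot
bot.camera('side')
i=bot.camera_info('wrist');
cmd((.525,.1435,.05),22.6)
im=bot.camera('wrist')[:,:,::-1];cv2.imwrite('pics/w2.png',im)
np.save('w2.npy',np.r_[i['origin'],i['attitude']])
print(bot.camera_info('wrist')['origin']-i['origin'])
```

```text
cmd [-0.0064, 0.2282, 0.0016] [0.0015, -0.0028, 0.0049] t 1.75 pos [0.5271 0.1438 0.1413] F [0.1 0.1 0.9] M [-0.11  0.05 -0.06] w 0.0459
[-7.55058756e-05 -2.02066951e-05 -6.86847632e-05]
```

View pics/w2.png

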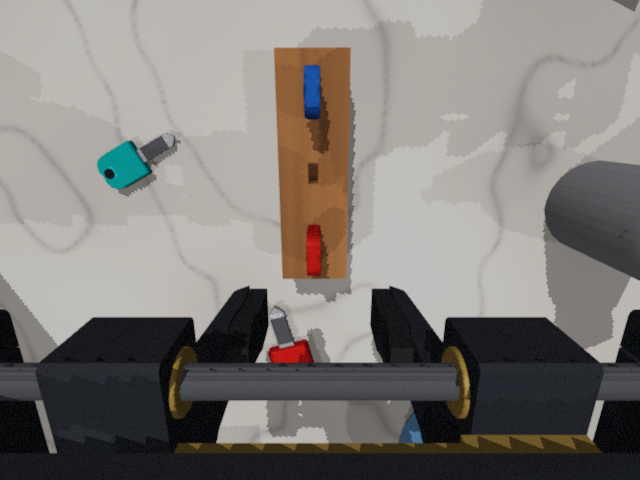

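Run:
```python
from h import *
from rig import bot
i=dict(bot.camera_info('wrist'));w=np.load('w2.npy');i['origin']=w[:3];i['attitude']=w[3:]
P=np.array([ray(i,uv,.046) for uv in [(275,48),(350,47),(283,278),(349,278)]])
d=P[0]+P[1]-P[2]-P[3];a=np.arctan2(d[1],d[0]);print('ang',np.degrees(a),np.linalg.norm(d)/2)
ce=P.mean(0);e=np.array([np.cos(a),np.sin(a),0]);print(ce,'slot',ce-.048*e,'blue',ce+.048*e)
k=np.array([.525,.1435,.08]);
print(proj(i,k+.014*e),proj(i,k-.014*e))
for z in(.08,.063): print(ray(i,(314,250),z))
a=cv2.imread('pics/w2.png')
cv2.imwrite('pics/w2d.png',cv2.resize(a[215:285,275:355],None,fx=9,fy=9,interpolation=cv2.INTER_CUBIC))
```

```text
ang 113.08350086118222 0.149876133684236
[0.50752862 0.18725289 0.046     ] slot [0.52634809 0.14309604 0.046     ] blue [0.48870915 0.23140975 0.046     ]
[[313.05675816 236.36135821]] [[313.79895889 279.37858029]]
[0.52329928 0.14858591 0.08      ]
[0.52538294 0.14309798 0.063     ]
```

View pics/w2d.png

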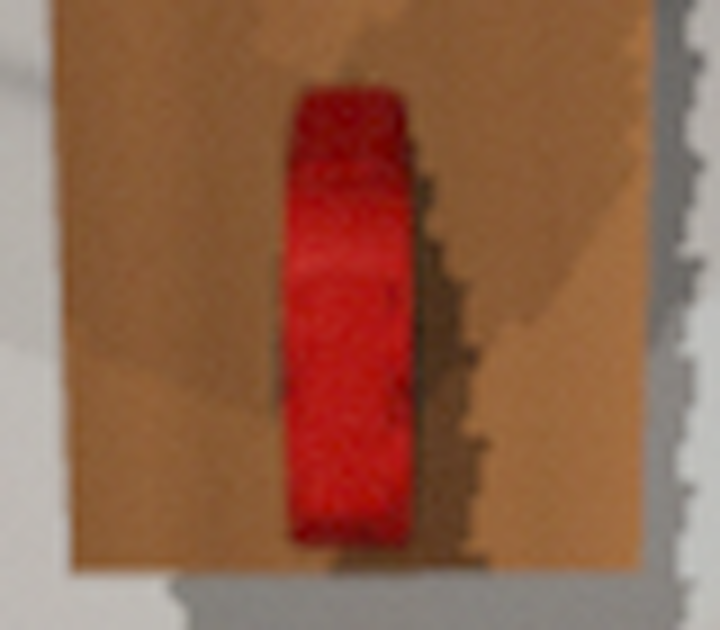

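Emit:
{"op": "play_rows", "data": {"series": [-0.006, 0.12, 0.002, 0.001, -0.003, 0.005, -0.006, 0.22, 0.002, 0.001, -0.005, 0.005, -0.006, 0.228, 0.002, 0.001, -0.005, 0.005, -0.006, 0.228, 0.002, 0.001, -0.005, 0.005, -0.006, 0.228, 0.002, 0.001, -0.005, 0.005], "gripper": -0.4}}

```text
time_s: 2.3
eef_pos: [0.5271, 0.144, 0.0528]
eef_rot: [-0.693, 0.694, 0.141, -0.138]
contact_force: [0.6, -0.2, -0.3]
width: 0.0263
```

Run:
```python
from h import *
from rig import bot
bot.camera('side')
cmd((.525,.144,.05),22.8)
i=bot.camera_info('wrist');
im=bot.camera('wrist')[:,:,::-1];cv2.imwrite('pics/w3.png',im[150:450])
```

```text
cmd [-0.0052, 0.0072, 0.0024] [0.0021, -0.0009, 0.0044] t 2.35 pos [0.5273 0.1439 0.0529] F [ 0.3 -0.4 -0.6] M [-0.03  0.03  0.01] w 0.0266
```

View pics/w3.png

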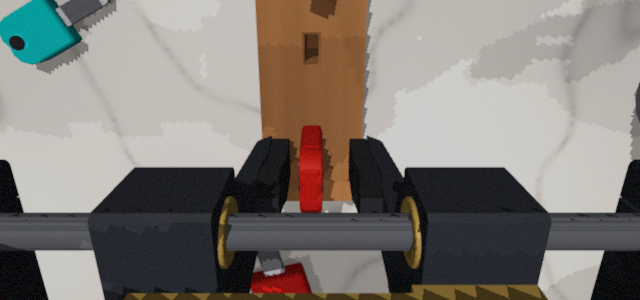

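Emit:
{"op": "play_rows", "data": {"series": [-0.008, 0.009, 0.002, 0.002, -0.001, 0.004, -0.008, 0.009, 0.002, 0.002, -0.001, 0.004, -0.008, 0.009, 0.002, 0.002, -0.001, 0.004, -0.008, 0.009, 0.002, 0.002, -0.001, 0.004, -0.008, 0.009, 0.002, 0.002, -0.001, 0.004]}}

```text
time_s: 2.9
eef_pos: [0.5238, 0.1434, 0.0491]
eef_rot: [-0.693, 0.693, 0.14, -0.14]
contact_force: [0.5, -0.2, 0.5]
width: 0.0264
```

Run:
```python
from h import *
from rig import bot
cmd((.525,.144,.05),22.8)
im=bot.camera('wrist')[:,:,::-1];cv2.imwrite('pics/w4.png',im[150:450])
```

```text
cmd [0.0033, -0.0024, 0.0003] [0.0, 0.0001, 0.0001] t 2.9 pos [0.5238 0.1434 0.0491] F [ 0.5 -0.2  0.5] M [-0.08  0.03 -0.02] w 0.0264
```

View pics/w4.png

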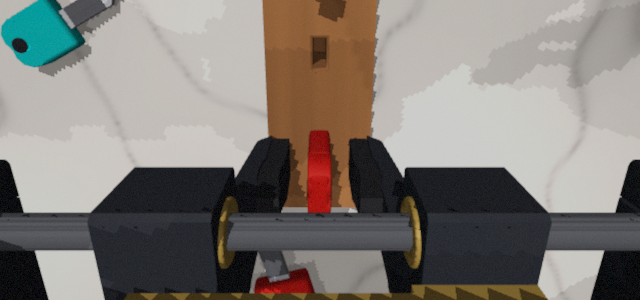

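Emit:
{"op": "play_rows", "data": {"series": [0, 0, 0, 0, 0, 0, 0, 0, 0, 0, 0, 0, 0, 0, 0, 0, 0, 0, 0, 0, 0, 0, 0, 0, 0, 0, 0, 0, 0, 0], "gripper": -1, "newtons": 45}}

```text
time_s: 3.45
eef_pos: [0.5238, 0.1434, 0.049]
eef_rot: [0.693, -0.693, -0.14, 0.14]
contact_force: [0.2, -0.1, -0.2]
width: 0.0086
```

Emit:
{"op": "play_rows", "data": {"series": [0, -0.05, 0, 0, 0, 0, 0, -0.1, 0, 0, 0, 0, 0, -0.15, 0, 0, 0, 0, 0, -0.2, 0, 0, 0, 0, 0, -0.2, 0, 0, 0, 0]}}

```text
time_s: 3.95
eef_pos: [0.5258, 0.1435, 0.1318]
eef_rot: [-0.693, 0.693, 0.142, -0.138]
contact_force: [1.1, 0.5, -0.4]
width: 0.0087
```

Run:
```python
from h import *
from rig import bot
cv2.imwrite('pics/s5.png',bot.camera('side')[:,:,::-1])
cmd((.51,-.12,.24),114)
im=bot.camera('wrist')[:,:,::-1];cv2.imwrite('pics/w5.png',im)
```

```text
cmd [-0.2886, -0.275, -0.593] [0.003, -1.5199, 0.0013] t 4.0 pos [0.5248 0.1434 0.1301] F [ 0.7  0.4 -0.2] M [-0.05  0.07 -0.08] w 0.0085
```

View pics/w5.png

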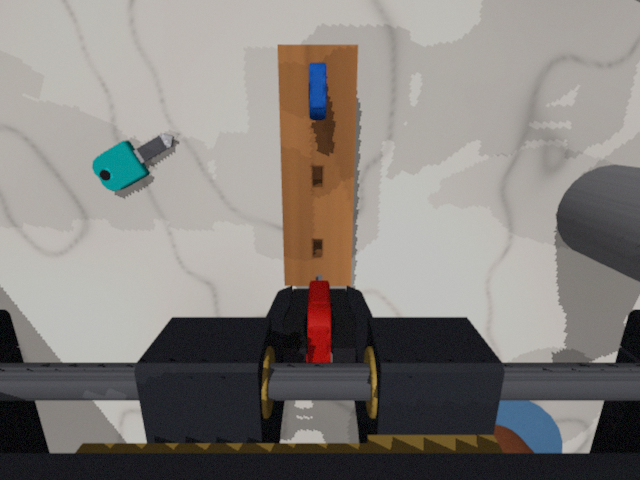

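View pics/s5.png

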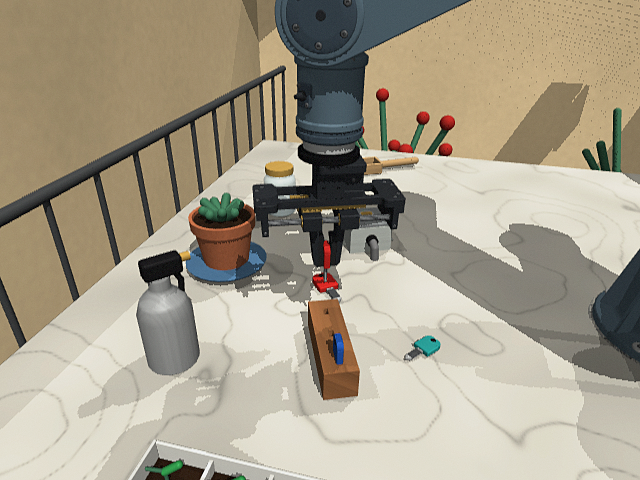

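Emit:
{"op": "play_rows", "data": {"series": [0, -0.12, -0.04, 0, -0.14, 0, -0.03, -0.2, -0.12, 0, -0.28, 0, -0.07, -0.24, -0.2, 0, -0.42, 0, -0.11, -0.24, -0.25, 0, -0.56, 0, -0.145, -0.24, -0.3, 0, -0.7, 0]}}

```text
time_s: 4.55
eef_pos: [0.5162, 0.0091, 0.2239]
eef_rot: [0.596, -0.596, -0.38, 0.381]
contact_force: [0.9, 0.4, -0.7]
width: 0.0088
```

Run:
```python
from h import *
cmd((.512,-.153,.22),114)
```

```text
cmd [-0.3719, 0.0096, -0.161] [-0.0005, -0.8147, 0.0002] t 4.55 pos [0.5162 0.0091 0.2239] F [ 0.9  0.4 -0.7] M [-0.02  0.04  0.05] w 0.0088
```

Emit:
{"op": "play_rows", "data": {"series": [-0.1, 0, -0.04, 0, -0.14, 0, -0.2, 0, -0.09, 0, -0.28, 0, -0.3, 0, -0.13, 0, -0.42, 0, -0.372, 0.01, -0.161, 0, -0.56, 0, -0.372, 0.01, -0.161, 0, -0.7, 0]}}

```text
time_s: 5.05
eef_pos: [0.5108, -0.1567, 0.2175]
eef_rot: [0.427, -0.424, -0.564, 0.565]
contact_force: [-0.3, 1.0, -0.2]
width: 0.0086
```

Run:
```python
from h import *
cmd((.512,-.153,.22),114)
```

```text
cmd [0.0081, -0.0063, -0.0055] [-0.0029, -0.1333, 0.0016] t 5.05 pos [ 0.5108 -0.1567  0.2175] F [-0.3  1.  -0.2] M [0.09 0.03 0.01] w 0.0086
```

Emit:
{"op": "play_rows", "data": {"series": [0.008, -0.006, -0.005, -0.003, -0.133, 0.002, 0.008, -0.006, -0.005, -0.003, -0.133, 0.002, 0.008, -0.006, -0.005, -0.003, -0.133, 0.002, 0.008, -0.006, -0.005, -0.003, -0.133, 0.002, 0.008, -0.006, -0.005, -0.003, -0.133, 0.002]}}

```text
time_s: 5.55
eef_pos: [0.5118, -0.1528, 0.2197]
eef_rot: [0.385, -0.386, -0.593, 0.593]
contact_force: [-0.1, 0.6, 0.4]
width: 0.0087
```

Run:
```python
from h import *
from rig import bot
cmd((.512,-.153,.22),114)
i=bot.camera_info('wrist')
im=bot.camera('wrist')[:,:,::-1];cv2.imwrite('pics/w6.png',im)
np.save('w6.npy',np.r_[i['origin'],i['attitude']]);print(bot.camera_info('wrist')['origin']-i['origin'])
cv2.imwrite('pics/w6c.png',cv2.resize(im[130:310,220:420],None,fx=4,fy=4,interpolation=cv2.INTER_CUBIC)[:600])
```

```text
cmd [-0.0007, -0.0008, -0.0001] [-0.0001, -0.0014, -0.0002] t 5.55 pos [ 0.5118 -0.1528  0.2197] F [-0.1  0.6  0.4] M [ 0.08  0.06 -0.01] w 0.0087
[ 3.03196362e-05 -5.80674286e-05  1.21474403e-04]
```

View pics/w6.png

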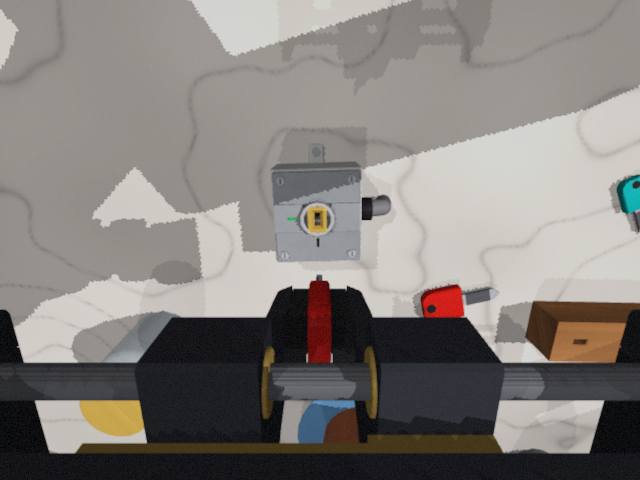

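View pics/w6c.png

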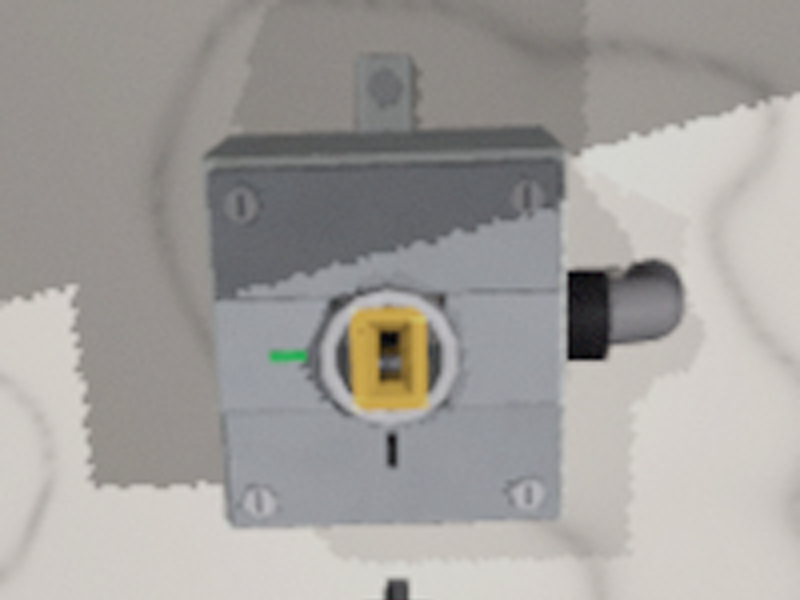

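Run:
```python
from h import *
from rig import bot
i=dict(bot.camera_info('wrist'));w=np.load('w6.npy');i['origin']=w[:3];i['attitude']=w[3:]
c=lambda u,v,s=4,ox=220,oy=130:((u+.5)/s-.5+ox,(v+.5)/s-.5+oy)
print('key way',ray(i,c(389,358),.066))
print('bottom corners',)
P=np.array([ray(i,c(*p),.06) for p in [(207,168),(563,160),(230,526),(560,522)]]);print(P.round(4),P.mean(0))
for a,b in [(0,1),(2,3),(0,2),(1,3)]:
    d=P[b]-P[a];print(np.linalg.norm(d),np.degrees(np.arctan2(d[1],d[0])))
for a,b in [((391,428),(391,470)),((386,60),(397,590))]:
    pass
m=np.array([ray(i,c(392,450),.06),ray(i,c(387,85),.003)]);print('black mark,far foot',m)
g=ray(i,c(288,356),.06);print('green',g)
# key in hand: expected head top corners in image, dz=0
s=bot.get_state();T=rot(s['eef_rot'])
for y,z in[(-.031,-.014),(-.031,.014),(.034,0)]:
    print(y,z,proj(i,s['eef_pos']+T.apply([0,y,z])))
im=cv2.imread('pics/w6.png');cv2.imwrite('pics/w6k.png',cv2.resize(im[265:375,270:370],None,fx=6,fy=5.4,interpolation=cv2.INTER_CUBIC))
```

```text
key way [ 0.51153028 -0.15500711  0.066     ]
bottom corners
[[ 0.4909 -0.2058  0.06  ]
 [ 0.4592 -0.1384  0.06  ]
 [ 0.5631 -0.1715  0.06  ]
 [ 0.5321 -0.1039  0.06  ]] [ 0.5113505  -0.15488185  0.06      ]
0.0744518640974411 115.18394738313862
0.07442777332788045 114.67248040094282
0.0799325893398071 25.386364938234912
0.08059688671842617 25.365462364012185
black mark,far foot [[ 0.53186115 -0.14535699  0.06      ]
 [ 0.46352193 -0.17719847  0.003     ]]
green [ 0.52141326 -0.17470895  0.06      ]
-0.031 -0.014 [[318.547408   376.45285721]]
-0.031 0.014 [[318.46577622 309.98015133]]
0.034 0 [[318.78378518 275.15625602]]
```

View pics/w6k.png

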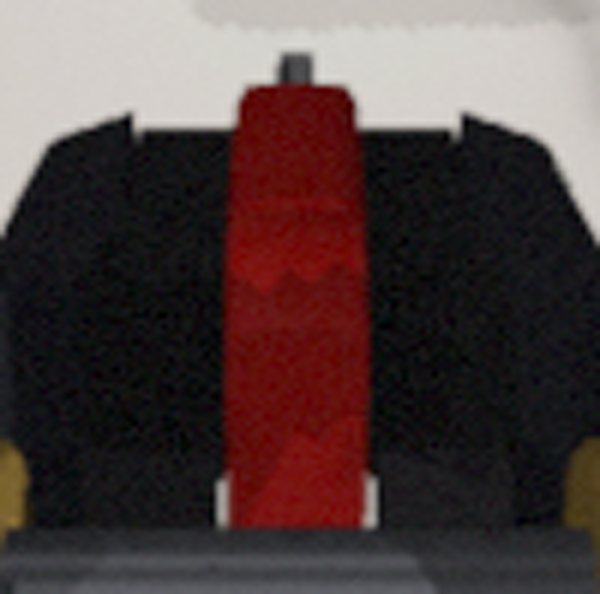

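Emit:
{"op": "play_rows", "data": {"series": [0, 0, 0.1, 0, 0, 0, 0, 0, 0.15, 0, 0, 0, 0, 0, 0.15, 0, 0, 0, 0, 0, 0.15, 0, 0, 0, 0, 0, 0.15, 0, 0, 0]}}

```text
time_s: 6.1
eef_pos: [0.4578, -0.177, 0.2201]
eef_rot: [-0.385, 0.386, 0.593, -0.593]
contact_force: [0.4, -0.4, -0.9]
width: 0.0089
```

Run:
```python
from h import *
from rig import bot
bot.camera('side')
i=bot.camera_info('wrist')
im=bot.camera('wrist')[:,:,::-1];cv2.imwrite('pics/w7.png',im)
np.save('w7.npy',np.r_[i['origin'],i['attitude']]);print(bot.camera_info('wrist')['origin']-i['origin'])
print(proj(i,[.5115,-.155,.066]))
cv2.imwrite('pics/w7c.png',cv2.resize(im[50:200,220:420],None,fx=4,fy=4,interpolation=cv2.INTER_CUBIC)[:600])
s=bot.get_state();T=rot(s['eef_rot'])
for y,z in[(.003,.014),(.029,.005)]:
    print(y,z,proj(i,s['eef_pos']+T.apply([0,y,z])),proj(i,s['eef_pos']+T.apply([0,y,z+.002])))
```

```text
[-3.60672392e-05  1.99424554e-05 -9.02078125e-05]
[[317.27069203 282.59974198]]
0.003 0.014 [[318.99097563 272.7433299 ]] [[318.98889119 268.56149165]]
0.029 0.005 [[319.07183872 269.62883656]] [[319.07031454 266.04871432]]
```

View pics/w7c.png

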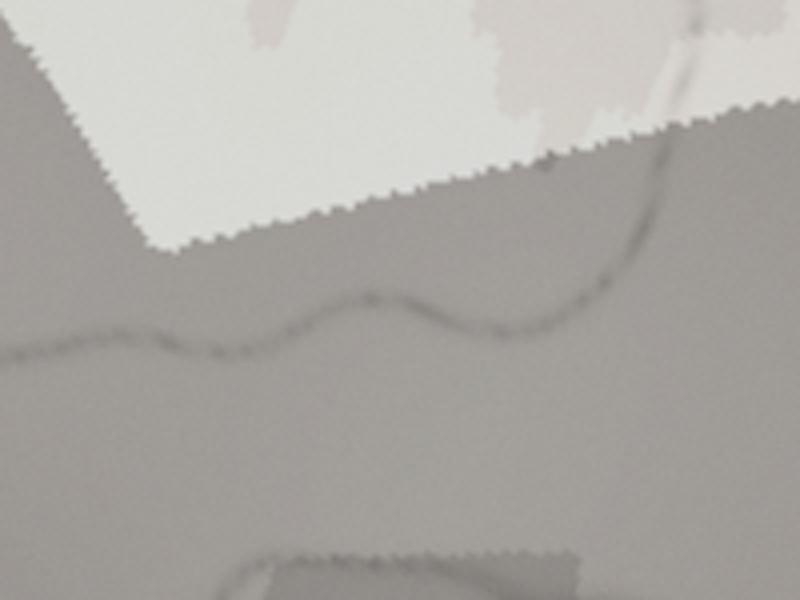

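Emit:
{"op": "play_rows", "data": {"series": [0, 0, -0.1, 0, 0, 0, 0, 0, -0.2, 0, 0, 0, 0, 0, -0.25, 0, 0, 0, 0, 0, -0.25, 0, 0, 0, 0, 0, -0.25, 0, 0, 0]}}

```text
time_s: 6.7
eef_pos: [0.549, -0.1357, 0.2193]
eef_rot: [0.385, -0.385, -0.593, 0.593]
contact_force: [-0.1, -0.2, 0.0]
width: 0.0085
```

Run:
```python
from h import *
from rig import bot
bot.camera('side')
i=bot.camera_info('wrist')
im=bot.camera('wrist')[:,:,::-1];cv2.imwrite('pics/w7.png',im)
np.save('w7.npy',np.r_[i['origin'],i['attitude']]);print(bot.camera_info('wrist')['origin']-i['origin'])
print(proj(i,[.5115,-.155,.066]))
cv2.imwrite('pics/w7c.png',cv2.resize(im[90:240,220:420],None,fx=4,fy=4,interpolation=cv2.INTER_CUBIC)[:600])
```

```text
[-0.00024334 -0.00020726  0.00015591]
[[316.35868701 171.39216769]]
```

View pics/w7c.png

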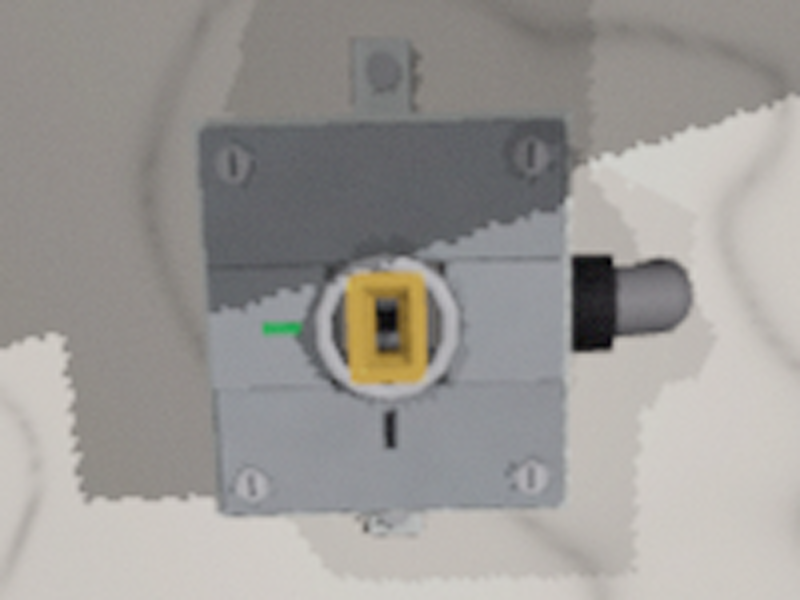

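Run:
```python
from h import *
from rig import bot
D=bot.camera_info('side');im=bot.camera('side')[:,:,::-1];cv2.imwrite('pics/s7.png',im)
s=bot.get_state();T=rot(s['eef_rot']);f=lambda p:proj(D,s['eef_pos']+T.apply(p))[0].round(1)
for dz in(0,-.0035):
  for p in [(0,.034,0),(0,.029,.005),(0,.029,-.005),(0,.003,.014),(0,.003,-.014),(0,-.031,.014),(0,-.031,-.014)]: print(p,f(np.array(p)+[0,0,dz]))
print('pad edges',f((0,0,.009)),f((0,0,-.009)))
u,v=f((0,0,0)).astype(int)
cv2.imwrite('pics/s7c.png',cv2.resize(im[v-50:v+30,u-50:u+50],None,fx=7,fy=7,interpolation=cv2.INTER_CUBIC));print(u-50,v-50)
S=bot.camera_info('scene');im=bot.camera('scene')[:,:,::-1]
u,v=proj(S,s['eef_pos'])[0].astype(int);cv2.imwrite('pics/c7c.png',cv2.resize(im[v-50:v+30,u-50:u+50],None,fx=7,fy=7,interpolation=cv2.INTER_CUBIC));print(u-50,v-50)
```

```text
(0, 0.034, 0) [348.2 156.8]
(0, 0.029, 0.005) [350.9 154.1]
(0, 0.029, -0.005) [345.7 154.3]
(0, 0.003, 0.014) [356.4 140.2]
(0, 0.003, -0.014) [341.4 140.8]
(0, -0.031, 0.014) [357.4 121.6]
(0, -0.031, -0.014) [342.1 122.1]
(0, 0.034, 0) [346.3 156.9]
(0, 0.029, 0.005) [349.1 154.2]
(0, 0.029, -0.005) [343.8 154.4]
(0, 0.003, 0.014) [354.5 140.3]
(0, 0.003, -0.014) [339.5 140.9]
(0, -0.031, 0.014) [355.5 121.7]
(0, -0.031, -0.014) [340.2 122.2]
pad edges [353.8 138.7] [344.2 139.1]
299 88
184 141
```

View pics/s7c.png

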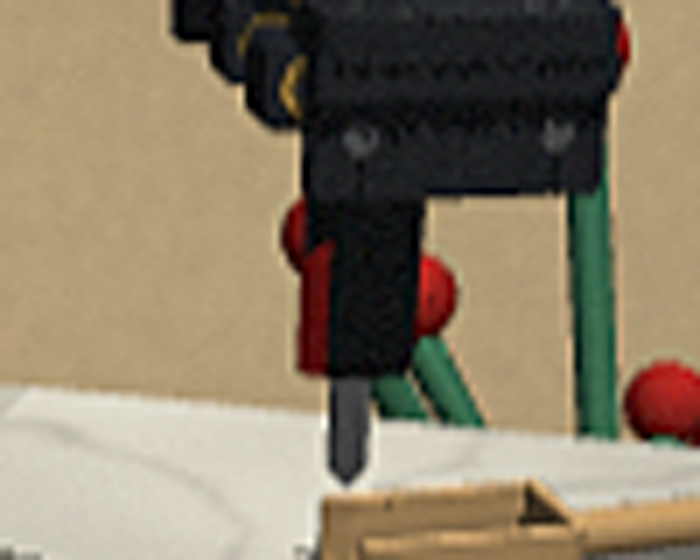

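View pics/c7c.png

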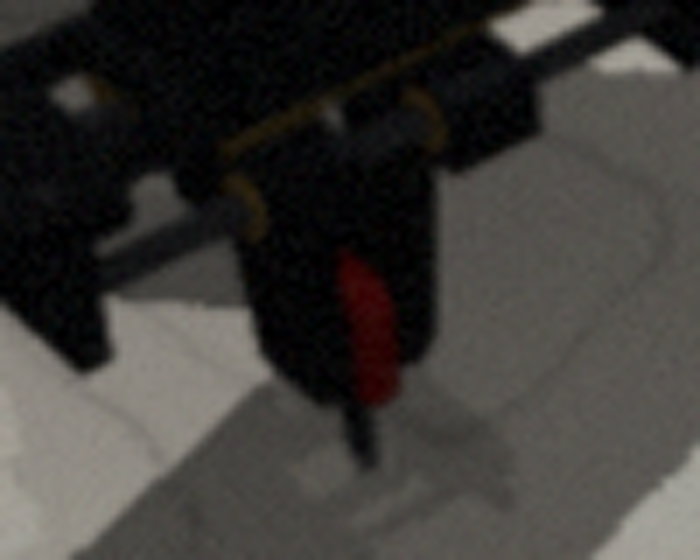

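Run:
```python
from h import *
cmd((.5084,-.156,.115),115.3)
```

```text
cmd [-0.0036, 0.2623, 0.1111] [0.0, -0.0228, -0.0005] t 6.9 pos [ 0.5484 -0.1366  0.2199] F [-0.3  0.8 -0.6] M [0.04 0.04 0.03] w 0.0088
```

Emit:
{"op": "play_rows", "data": {"series": [-0.003, 0, 0.09, 0, -0.023, 0, -0.003, 0.1, 0.111, 0, -0.023, 0, -0.003, 0.2, 0.111, 0, -0.023, 0, -0.003, 0.262, 0.111, 0, -0.023, 0, -0.003, 0.262, 0.111, 0, -0.023, 0]}}

```text
time_s: 7.4
eef_pos: [0.5052, -0.1549, 0.1118]
eef_rot: [0.381, -0.376, -0.597, 0.597]
contact_force: [-0.4, 0.7, -0.4]
width: 0.0085
```

```bash
cat > look.py <<'E'
import sys
from h import *
from rig import bot
n=sys.argv[1]
S=bot.camera_info('scene');a=bot.camera('scene')[:,:,::-1]
D=bot.camera_info('side');b=bot.camera('side')[:,:,::-1]
i=bot.camera_info('wrist');w=bot.camera('wrist')[:,:,::-1]
cmd((.5084,-.156,.115),115.3)
s=bot.get_state();p=s['eef_pos'];out=[]
for I,im in((S,a),(D,b)):
    u,v=proj(I,p)[0].astype(int);u-=30;v-=28
    out.append(cv2.resize(im[v:v+60,u:u+60],(400,400),interpolation=cv2.INTER_CUBIC));print('off',u,v,'scale',400/60)
cv2.imwrite(f'pics/{n}_sd.png',np.hstack(out))
cv2.imwrite(f'pics/{n}_w.png',cv2.resize(w[180:320,240:400],None,fx=4,fy=4,interpolation=cv2.INTER_CUBIC))
E
python3 look.py a1
```

```text
cmd [0.002, 0.0043, 0.001] [0.0012, -0.0003, -0.0022] t 7.55 pos [ 0.5091 -0.1565  0.1167] F [0.6 0.2 0.7] M [ 0.07  0.   -0.02] w 0.0084
off 193 195 scale 6.666666666666667
off 338 161 scale 6.666666666666667
```

View pics/a1_sd.png

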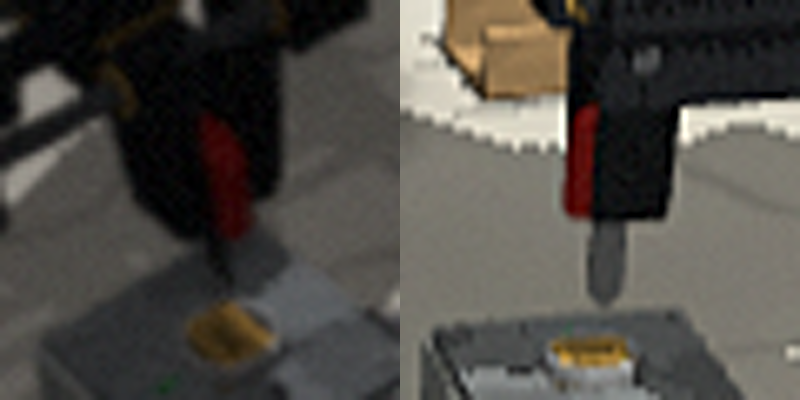

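View pics/a1_w.png

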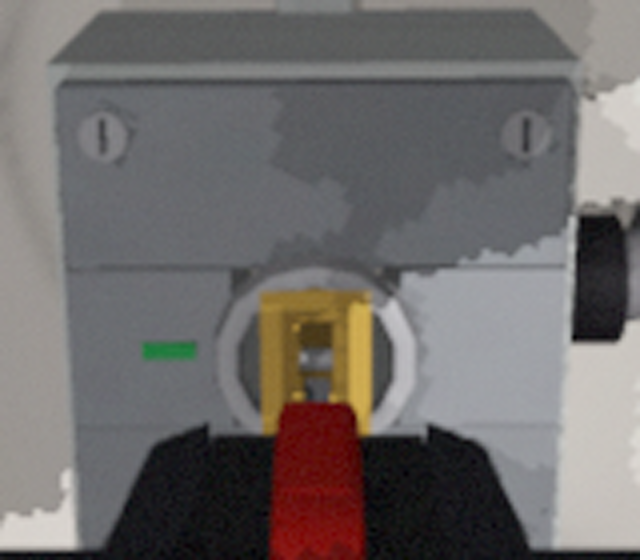

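Run:
```python
from h import *
from rig import bot
D=bot.camera_info('side');S=bot.camera_info('scene')
s=bot.get_state();p=s['eef_pos'];T=rot(s['eef_rot'])
c=lambda u,v,ox,oy:((u+.5)/6.667-.5+ox,(v+.5)/6.667-.5+oy)
print('right',rot(D['attitude']).apply([1,0,0]),rot(S['attitude']).apply([1,0,0]))
for I,tip,slot,o in((D,(204,303),(191,352),(338,161)),(S,(229,290),(231,330),(193,195))):
    a=ray(I,c(*tip,*o),p[2]-.034);b=ray(I,c(*slot,*o),.066);print(a,b,'tip-slot in tool',T.inv().apply(a-b),'tip vs tcp',T.inv().apply(a-p))
    print(proj(I,p+T.apply([0,.034,0])),c(*tip,*o))
i=bot.camera_info('wrist')
for pt in [(0,.003,.014),(0,.029,.005)]: print(proj(i,p+T.apply(pt)))
print('slot pred',proj(i,[.5115,-.155,.066]))
```

```text
right [-0.97236183 -0.2328678   0.01688387] [0.30710083 0.95142123 0.02206164]
[ 0.50673544 -0.15302922  0.08272793] [ 0.50960244 -0.1533199   0.066     ] tip-slot in tool [ 0.00144832 -0.01673441  0.00244739] tip vs tcp [0.00425954 0.03398938 0.00067701]
[[367.22937478 205.13203518]] (368.17346632668364, 206.02272386380682)
[ 0.51310303 -0.15493811  0.08272793] [ 0.51197688 -0.15576861  0.066     ] tip-slot in tool [ 0.00023121 -0.01672678 -0.00139386] tip vs tcp [-0.00018575  0.03400588 -0.00426558]
[[225.62091838 236.81525072]] (226.9232788360582, 238.07282135893206)
[[318.8651238  272.94356445]]
[[318.94730026 269.80910446]]
slot pred [[319.82318698 268.20780503]]
```

Run:
```python
from h import *
from rig import bot
i=bot.camera_info('wrist');s=bot.get_state();p=s['eef_pos'];T=rot(s['eef_rot'])
k=np.array([.5115,-.155,.066])
for z in (.0083,.0058,0): print(z,proj(i,k+T.apply([0,0,z])), proj(i,k+T.apply([0,.0025,z])))
print(proj(i,k+T.apply([.0155,0,0])),proj(i,k+T.apply([-.0155,0,0])),proj(i,k+T.apply([0,0,.0155])))
for dz in (0,-.002,-.004):print(dz,proj(i,p+T.apply([0,.029,dz+.005])))
w=bot.camera('wrist')[:,:,::-1]
cv2.imwrite('pics/a2.png',cv2.resize(w[240:290,285:350],None,fx=12,fy=12,interpolation=cv2.INTER_CUBIC))
```

```text
0.0083 [[319.82964079 254.83112695]] [[319.82530019 253.39369526]]
0.0058 [[319.82768093 258.89329442]] [[319.82337755 257.41520149]]
0 [[319.82318698 268.20780503]] [[319.81896836 266.63768805]]
[[346.32459685 268.21376727]] [[293.32634202 268.20184381]] [[319.83536369 242.96937171]]
0 [[318.94730026 269.80910446]]
-0.002 [[318.94832966 273.3681975 ]]
-0.004 [[318.94935261 276.90502005]]
```

View pics/a2.png

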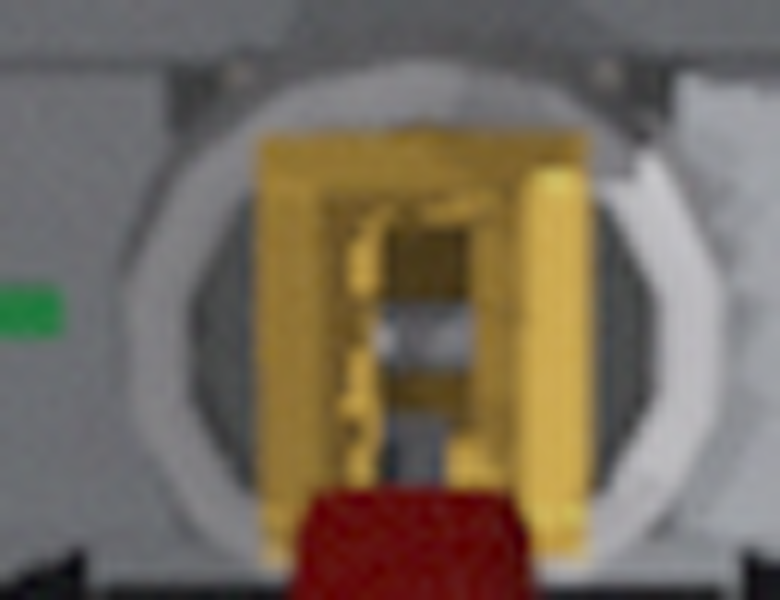

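Run:
```python
from h import *
from rig import bot
D=bot.camera_info('side');s=bot.get_state();p=s['eef_pos'];T=rot(s['eef_rot'])
im=np.mean([bot.camera('side')[:,:,::-1] for _ in range(4)],axis=0).astype(np.uint8)
cv2.imwrite('pics/a3.png',cv2.resize(im[185:245,340:395],None,fx=10,fy=10,interpolation=cv2.INTER_NEAREST))
k=np.array([.5115,-.155,.066])
d=proj(D,k+T.apply([0,-.02,0]))-proj(D,k);print('20mm up',d,proj(D,k))
for a in np.linspace(0,2*np.pi,5)[:4]: print(proj(D,k+.0155*np.array([np.cos(a),np.sin(a),0])))
```

```text
20mm up [[ 0.66057258 -9.05192609]] [[365.4137484  212.89801089]]
[[357.7700682  211.98274743]]
[[364.19148857 216.27678626]]
[[373.10767152 213.81929049]]
[[366.60156805 209.61444086]]
```

View pics/a3.png

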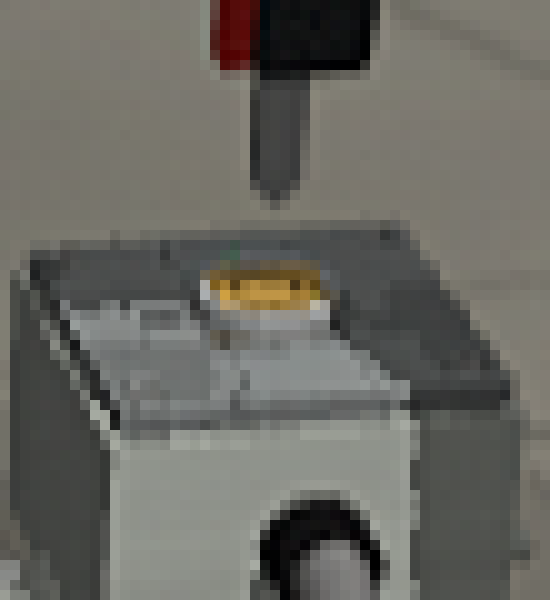

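Emit:
{"op": "play_rows", "data": {"series": [0.002, 0.015, -0.001, 0.001, 0, -0.002, 0.002, 0.03, -0.001, 0.001, 0, -0.002, 0.002, 0.045, -0.001, 0.001, 0, -0.002, 0.002, 0.055, -0.001, 0.001, 0, -0.002, 0.002, 0.058, -0.001, 0.001, 0, -0.002]}}

```text
time_s: 8.3
eef_pos: [0.5089, -0.1552, 0.0925]
eef_rot: [0.378, -0.378, -0.597, 0.597]
contact_force: [0.1, -0.1, -1.2]
width: 0.0085
```

```bash
python3 look.py a4
```

```text
cmd [-0.0009, -0.0547, 0.0025] [0.0002, 0.0003, 0.0] t 8.45 pos [ 0.5091 -0.1552  0.0931] F [-0.  -0.2  0.3] M [0.02 0.09 0.03] w 0.0088
off 195 204 scale 6.666666666666667
off 337 172 scale 6.666666666666667
```

View pics/a4_sd.png

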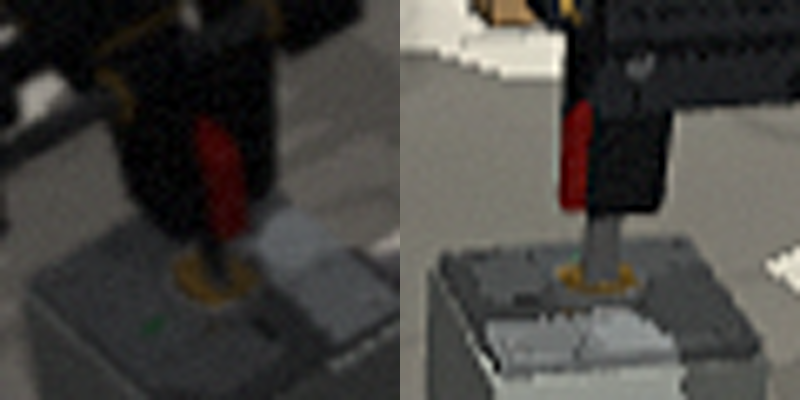

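View pics/a4_w.png

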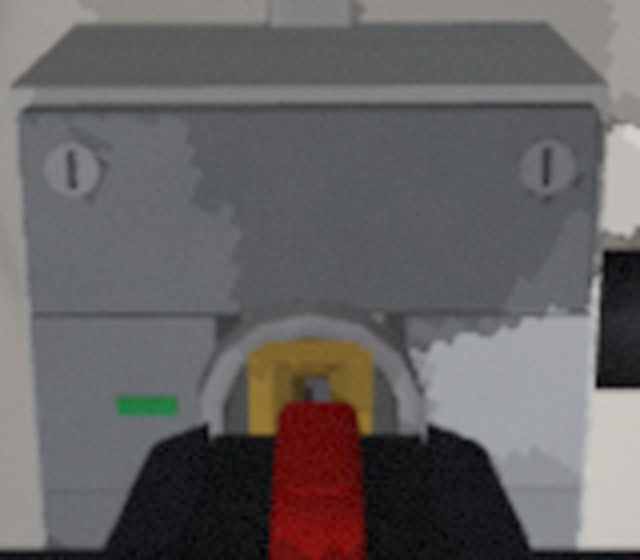

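Emit:
{"op": "play_rows", "data": {"series": [0, 0.003, 0, 0, 0, 0, 0, 0.006, 0, 0, 0, 0, 0, 0.009, 0, 0, 0, 0, 0, 0.011, 0, 0, 0, 0, 0, 0.011, 0, 0, 0, 0]}}

```text
time_s: 8.95
eef_pos: [0.5091, -0.1552, 0.0886]
eef_rot: [-0.378, 0.378, 0.597, -0.597]
contact_force: [-0.6, -0.2, -0.5]
width: 0.0089
```

```bash
python3 -c "
from h import *
cmd((.509,-.155,.089),115.3)"
```

```text
cmd [0.0004, -0.001, -0.0] [0.0, 0.0003, 0.0002] t 8.95 pos [ 0.5091 -0.1552  0.0886] F [-0.6 -0.2 -0.5] M [ 0.06 -0.02 -0.01] w 0.0089
```

Emit:
{"op": "play_rows", "data": {"series": [0, 0.002, 0, 0, 0, 0, 0, 0.004, 0, 0, 0, 0, 0, 0.006, 0, 0, 0, 0, 0, 0.008, 0, 0, 0, 0, 0, 0.008, 0, 0, 0, 0]}}

```text
time_s: 9.45
eef_pos: [0.5095, -0.1554, 0.0866]
eef_rot: [-0.378, 0.378, 0.597, -0.597]
contact_force: [-2.8, 1.3, 8.5]
width: 0.0087
```

```bash
python3 -c "
from h import *
cmd((.509,-.155,.089),115.3)"
```

```text
cmd [0.0015, -0.0061, 0.0008] [0.0005, 0.0004, -0.0005] t 9.45 pos [ 0.5095 -0.1554  0.0866] F [-2.8  1.3  8.5] M [0.4  0.58 0.03] w 0.0087
```

Emit:
{"op": "play_rows", "data": {"series": [0, 0.004, 0.006, 0, 0, 0, 0, 0.004, 0.006, 0, 0, 0, 0, 0.004, -0.006, 0, 0, 0, 0, 0.004, -0.006, 0, 0, 0, 0, 0.004, 0, 0, 0, 0]}}

```text
time_s: 9.95
eef_pos: [0.5098, -0.1558, 0.0855]
eef_rot: [0.378, -0.379, -0.597, 0.598]
contact_force: [-0.6, -0.5, -0.0]
width: 0.0085
```

```bash
python3 -c "
from h import *
cmd((.509,-.155,.089),115.3)"
```

```text
cmd [0.0027, -0.0086, 0.0009] [0.0005, 0.0006, -0.0014] t 9.95 pos [ 0.5098 -0.1558  0.0855] F [-0.6 -0.5 -0. ] M [0.02 0.03 0.02] w 0.0085
```

Emit:
{"op": "play_rows", "data": {"series": [0, 0.003, 0.005, 0, 0, 0, 0, 0.006, 0.005, 0, 0, 0, 0, 0.007, -0.005, 0, 0, 0, 0, 0.008, -0.005, 0, 0, 0, 0, 0.008, 0, 0, 0, 0]}}

```text
time_s: 10.45
eef_pos: [0.5094, -0.1556, 0.0817]
eef_rot: [0.378, -0.378, -0.597, 0.598]
contact_force: [0.5, 0.8, -0.1]
width: 0.0084
```

```bash
python3 -c "
from h import *
cmd((.509,-.155,.089),115.3)"
```

```text
cmd [0.0019, -0.0182, 0.0002] [-0.0004, 0.0007, -0.0005] t 10.45 pos [ 0.5094 -0.1556  0.0817] F [ 0.5  0.8 -0.1] M [ 0.03  0.01 -0.01] w 0.0084
```

Emit:
{"op": "play_rows", "data": {"series": [0, 0.003, 0.005, 0, 0, 0, 0, 0.006, 0.005, 0, 0, 0, 0, 0.009, -0.005, 0, 0, 0, 0, 0.012, -0.005, 0, 0, 0, 0, 0.014, 0, 0, 0, 0]}}

```text
time_s: 10.95
eef_pos: [0.5099, -0.1554, 0.0764]
eef_rot: [-0.378, 0.378, 0.598, -0.597]
contact_force: [2.3, 3.5, 7.2]
width: 0.0084
```

```bash
python3 -c "
from h import *
cmd((.509,-.155,.089),115.3)"
```

```text
cmd [0.002, -0.0316, 0.0016] [0.0005, 0.0006, -0.0006] t 10.95 pos [ 0.5099 -0.1554  0.0764] F [2.3 3.5 7.2] M [ 0.78 -0.45 -0.03] w 0.0084
```

Second wafer. Rock under a light push.

Emit:
{"op": "play_rows", "data": {"series": [0, 0.004, -0.006, 0, 0, 0, 0, 0.004, -0.006, 0, 0, 0, 0, 0.004, 0.006, 0, 0, 0, 0, 0.004, 0.006, 0, 0, 0, 0, 0.004, 0, 0, 0, 0]}}

```text
time_s: 11.45
eef_pos: [0.5102, -0.1555, 0.0749]
eef_rot: [-0.378, 0.379, 0.598, -0.597]
contact_force: [-0.2, 0.6, 0.9]
width: 0.0087
```

```bash
python3 -c "
from h import *
cmd((.509,-.155,.089),115.3)"
```

```text
cmd [0.0023, -0.0353, 0.0021] [0.0008, 0.0005, -0.001] t 11.45 pos [ 0.5102 -0.1555  0.0749] F [-0.2  0.6  0.9] M [0.   0.07 0.01] w 0.0087
```

Emit:
{"op": "play_rows", "data": {"series": [0, 0.003, -0.005, 0, 0, 0, 0, 0.006, -0.005, 0, 0, 0, 0, 0.008, 0.005, 0, 0, 0, 0, 0.01, 0.005, 0, 0, 0, 0, 0.01, 0, 0, 0, 0]}}

```text
time_s: 11.95
eef_pos: [0.5098, -0.1554, 0.0705]
eef_rot: [0.378, -0.378, -0.597, 0.598]
contact_force: [-0.5, 0.2, -0.1]
width: 0.0087
```

```bash
python3 -c "
from h import *
cmd((.509,-.155,.069),115.3)"
```

```text
cmd [0.0017, 0.0037, 0.0015] [0.0001, 0.0005, -0.0005] t 11.95 pos [ 0.5098 -0.1554  0.0705] F [-0.5  0.2 -0.1] M [0.1  0.01 0.04] w 0.0087
```

Emit:
{"op": "play_rows", "data": {"series": [0, 0.002, 0, 0, 0, 0, 0, 0.004, 0, 0, 0, 0, 0, 0.006, 0, 0, 0, 0, 0, 0.007, 0, 0, 0, 0, 0, 0.007, 0, 0, 0, 0]}}

```text
time_s: 12.45
eef_pos: [0.5094, -0.1551, 0.0688]
eef_rot: [0.378, -0.378, -0.597, 0.598]
contact_force: [-5.6, 3.6, 15.4]
width: 0.0091
```

```bash
python3 look.py a9
```

```text
cmd [-0.0009, -0.1155, 0.0032] [-0.001, 0.0009, 0.0006] t 12.6 pos [ 0.5094 -0.1551  0.0688] F [-5.3  3.5 15.5] M [0.63 0.93 0.03] w 0.0085
off 197 213 scale 6.666666666666667
off 336 183 scale 6.666666666666667
```

View pics/a9_sd.png

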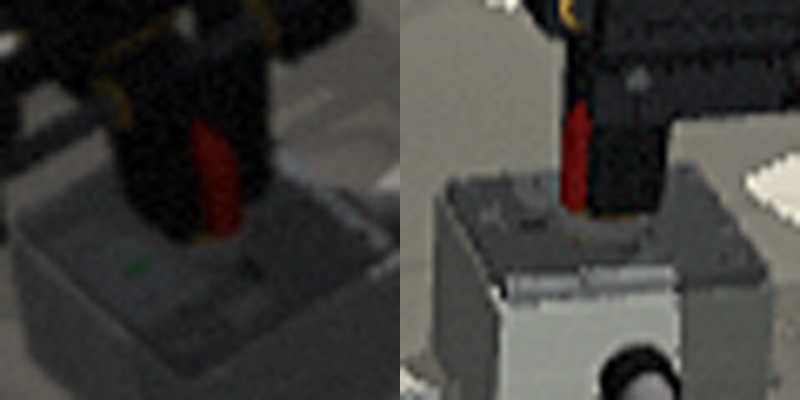

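View pics/a9_w.png

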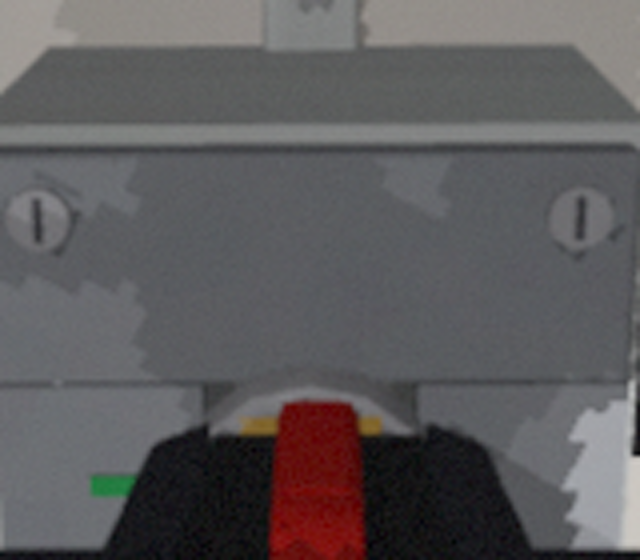

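Emit:
{"op": "play_rows", "data": {"series": [0.001, 0.003, 0, 0, 0.117, 0, 0.0015, 0.003, 0, 0, 0.233, 0, 0.002, 0.003, -0.0005, 0, 0.35, 0, 0.003, 0.003, -0.0005, 0, 0.467, 0, 0.0035, 0.003, -0.001, 0, 0.583, 0]}}

```text
time_s: 13.1
eef_pos: [0.5099, -0.1548, 0.0688]
eef_rot: [-0.541, 0.542, 0.455, -0.456]
contact_force: [-0.9, -2.1, 9.4]
width: 0.0086
```

```bash
python3 -c "
from h import *
cmd((.509,-.155,.069),19.3)"
```

```text
cmd [-0.0009, -0.0004, 0.0021] [0.0016, 1.0136, -0.0015] t 13.1 pos [ 0.5099 -0.1548  0.0688] F [-0.9 -2.1  9.4] M [-0.3   0.12  0.06] w 0.0086
```

Emit:
{"op": "play_rows", "data": {"series": [0.001, 0.003, 0, 0, 0.117, 0, 0.0015, 0.003, 0, 0, 0.233, 0, 0.002, 0.003, -0.0005, 0, 0.35, 0, 0.003, 0.003, -0.0005, 0, 0.467, 0, 0.0035, 0.003, -0.001, 0, 0.583, 0]}}

```text
time_s: 13.6
eef_pos: [0.5105, -0.1544, 0.0688]
eef_rot: [-0.652, 0.655, 0.269, -0.271]
contact_force: [-5.7, -1.2, 11.8]
width: 0.0085
```

```bash
python3 -c "
from h import *
cmd((.509,-.155,.069),19.3)"
```

```text
cmd [-0.0037, -0.0005, 0.0016] [0.0032, 0.4265, -0.0022] t 13.6 pos [ 0.5105 -0.1544  0.0688] F [-5.7 -1.2 11.8] M [-0.34  0.85  0.1 ] w 0.0085
```

Emit:
{"op": "play_rows", "data": {"series": [0, 0.003, 0, 0, 0.1, 0, 0.001, 0.003, 0, 0, 0.2, 0, 0.001, 0.003, 0, 0, 0.3, 0, 0.001, 0.003, 0, 0, 0.38, 0, 0.001, 0.003, 0, 0, 0.4, 0]}}

```text
time_s: 14.1
eef_pos: [0.5108, -0.1546, 0.0688]
eef_rot: [-0.694, 0.697, 0.127, -0.128]
contact_force: [-5.0, 0.9, 13.6]
width: 0.0088
```

```bash
python3 look.py b2; python3 -c "
from h import *
cmd((.509,-.155,.069),19.3)"
```

```text
cmd [-0.0072, -0.1154, -0.0017] [0.0015, -1.5731, -0.0052] t 14.25 pos [ 0.5108 -0.1546  0.0688] F [-4.1  0.9 13.9] M [0.1  0.74 0.06] w 0.0084
off 197 214 scale 6.666666666666667
off 335 183 scale 6.666666666666667
cmd [-0.0047, -0.0004, 0.0007] [0.0043, 0.0269, -0.0021] t 14.25 pos [ 0.5108 -0.1546  0.0688] F [-4.1  0.9 13.9] M [0.1  0.74 0.06] w 0.0084
```

View pics/b2_sd.png

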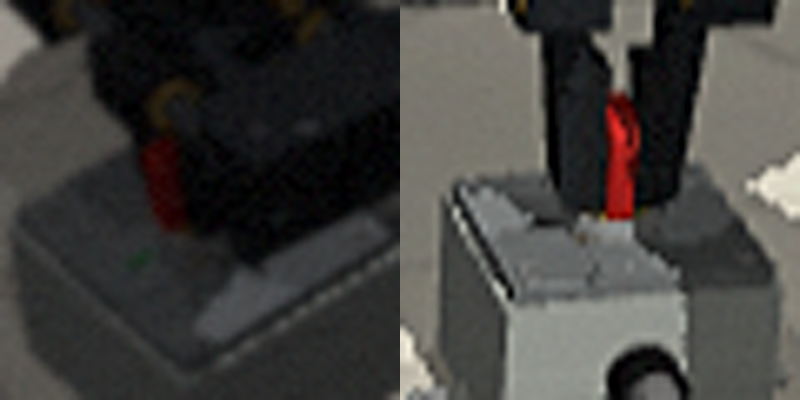

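View pics/b2_w.png

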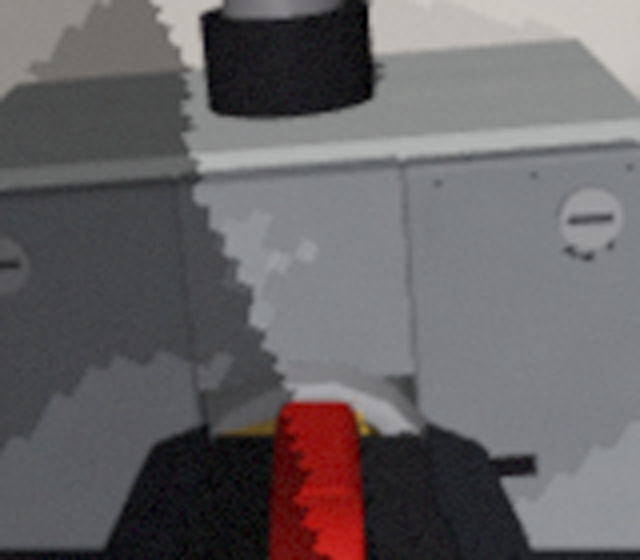

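Emit:
{"op": "play_rows", "data": {"series": [-0.001, 0.003, 0, 0, 0.04, 0, -0.001, 0.003, 0, 0, 0.08, 0, -0.001, 0.003, 0, 0, 0.08, 0, -0.001, 0.003, 0, 0, 0.08, 0, -0.001, 0.003, 0, 0, 0.08, 0]}}

```text
time_s: 14.75
eef_pos: [0.5109, -0.1546, 0.0688]
eef_rot: [-0.698, 0.702, 0.099, -0.1]
contact_force: [-2.3, 2.7, 13.5]
width: 0.0085
```

```bash
python3 look.py b3; python3 -c "
from h import *
cmd((.5115,-.155,.069),25.4)"
```

```text
cmd [-0.007, -0.1154, -0.0021] [0.0021, -1.6527, -0.0051] t 14.9 pos [ 0.5108 -0.1546  0.0688] F [-3.2  2.4 12.9] M [0.5  0.35 0.08] w 0.0086
off 197 214 scale 6.666666666666667
off 335 183 scale 6.666666666666667
cmd [0.0013, -0.0004, -0.0013] [0.0045, -0.1543, -0.0019] t 14.9 pos [ 0.5108 -0.1546  0.0688] F [-3.2  2.4 12.9] M [0.5  0.35 0.08] w 0.0086
```

View pics/b3_w.png

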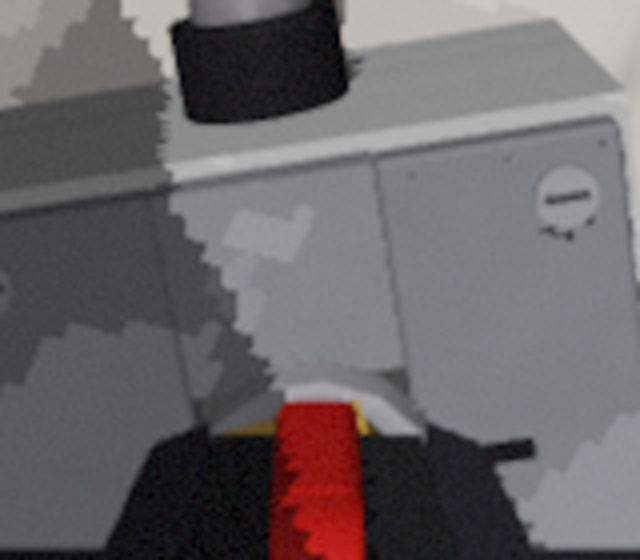

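Run:
```python
from rig import bot
import cv2
cv2.imwrite('pics/end.png',bot.camera('scene')[:,:,::-1])
print(bot.finish_job()); s=bot.get_state(); print(s['time_s'],s['eef_pos'],s['contact_force'],s['width'])
```

```text
the job is handed in; nothing more can be done
None
the job is handed in; nothing more can be done
```

View pics/end.png

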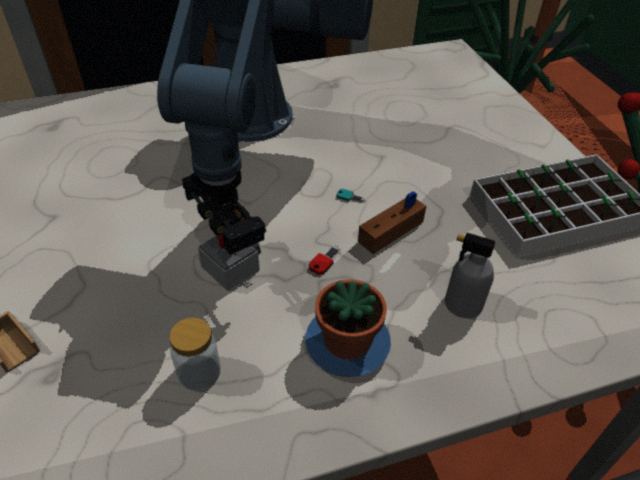

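The red key is fully home in the switch, turned clockwise, and the gripper was still holding it when I handed the job in at about 15 s. I drew it from the block, lined it up with the slot and rocked it past both wafers. The largest push I measured was about 15 N.

**Last checks:**
- **Seating:** the tool tip stopped at z = 0.0688 m with about 13 N of downward push. That matches the 0.069 m expected for the head resting on the face. The finger opening was 8.6 mm, so the key was still gripped.
- **Turn:** the tool had turned about 99° (1.73 rad). I could not read the cylinder angle directly; allowing for 0.2 rad of key play, it should be about 1.5 rad or more, above the 1.22 needed.
- **Other objects:** in the final scene picture the blue key, misting bottle, jar and pot stand where they started. I judged this by eye and did not measure it.

**Disagreements:**
- **Camera positions:** the scene and side cameras placed points up to about 9 mm apart. I worked from the wrist camera and aligned the blade directly against the slot in its image.
- **Side-camera offset:** a first side-camera reading suggested the blade was about 2.5 mm off along the slot. A sharper picture cut that to about 0.7 mm, in line with the wrist view.

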